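# Pin and cap the elbow of a monitor arm

## Task

Finish the elbow joint of the monitor arm: put the loose steel pivot pin down through both links until its head is fully home in the collar, then fit the loose plastic cover cap over it and press it straight down, on through the click, until its rim sits tight on the link all round. Finish while holding: do not let go, keep pushing the cap down with about 10 N at the end, and leave the tape roll, carton, desk cover and hex key where they are.

Things in the scene. Friction and masses are not known exactly. Their poses are not given: they have to be found in the camera images.
- elbow (a point): Elbow of the aluminium monitor arm fixed on the bench: point on its upright axis, level with the flat top face (52 mm across) of the upper link, 130 mm above the bench; z up. Round the axis on this face stands the dark steel snap collar: 35 mm outside, 22 mm inside, 12 mm high, with four sprung nibs standing out to 42 mm across. The links' beams (40 mm wide) lie below this face.
- pin_seat (a point): Ring in the bottom of the collar on which the pin head comes to stand, 3 mm above elbow: point on the elbow axis at the mouth of the bore, z up. From here the 12 mm bore goes straight down through the upper link (to 29 mm below) and the lower link (30 to 59 mm below); the links are already lined up.
- pin_center (a point): The loose steel pivot pin, 72 mm long, upright with its head up. Point half-way along it, z along the pin to the head. Round shank 10 mm thick, 52 mm long, tapered over the last 3 mm to the tip 36 mm below this point; round head 16 mm across from 16 to 36 mm above this point. Fully home, this point is 16 mm below pin_seat and the head stands 11 mm proud of the collar.
- tray_hole (a point): Mouth of the hole in the brown moulded kit tray in which the pin stands at the start: 13 mm wide, 36 mm deep, straight down. The tray is fixed, 100 x 80 mm and 40 mm high, with two empty pockets beside the hole; the pin's head is 16 to 36 mm above its top.
- cap_center (a point): The loose black plastic cover cap, round, 50 mm across, 29 mm high, lying on the bench open side down. Point on its axis half-way up, z to its closed top. Inside 44 mm wide, 25.5 mm deep, with a lip at the rim 38 mm wide and 2.5 mm high. It fits over the pin head and the collar with any turn about its axis; it goes to cap_home.
- cap_home (a point): Where cap_center lies when the cap is fully home, rim on the link's face: on the elbow axis, 14.5 mm above elbow; z up. On the way down the lip meets the nibs 12 mm above this point, the push rises to 11 or 12 N some 9 mm above, falls away 6 mm above (the click; the nibs then even pull the cap down with some 8 N) and rises again, hard, as the rim lands on the face.
- lower_beam (a point): Middle of the lower link's beam, 120 mm from the elbow and 41.5 mm below elbow; x points on to the base post, 240 mm from the elbow, on the side away from the robot. The post's own cap, of the same make, is already fitted; its top is 132 mm above the bench. Nothing to do here, but keep clear of it.
- upper_beam (a point): Middle of the upper link's beam, 110 mm from the elbow, 13 mm below elbow; y points on, to the left, to the empty screen plate at its free end: upright, 110 mm square, 259 mm from the elbow, reaching 43 mm higher than elbow. The upper link turns stiffly about the elbow axis. Nothing to do here, but keep clear of it.
- tape_roll_center (a point): Bystander: roll of packing tape, 110 mm across, 48 mm high, lying flat. Point at its centre.
- carton_center (a point): Bystander: small closed carton, 100 x 130 x 60 mm. Point at its centre.
- desk_cover_center (a point): Bystander: flat round black cover for a cable hole in a desk, 80 mm across, 14 mm high. Point at its centre.
- hex_key_center (a point): Bystander: L-shaped hex key, 80 x 28 mm, 6 mm thick, lying flat. Point at its middle.
Not all that is in view belongs to the job. Leave any pink look-alike of the part that bears cap_center alone.

How it is judged:
On the way, in this order (a step that is already met when the one before it is completed fails the run):
1. the pin is fully home through both links, its head on the seat in the collar (horizontal distance between pin_center and elbow below 0.003 m and z of pin_center in the frame of elbow below -0.0115 m and angle between pin_center's own z axis and vertical below 0.08 rad), for 0.2 s.
2. the cap has clicked over the collar and its rim is home on the link (horizontal distance between cap_center and elbow below 0.003 m and z of cap_center in the frame of elbow below 0.016 m and angle between cap_center's own z axis and vertical below 0.06 rad), for 0.2 s.
At the end, for the whole second after the job is handed in: Pin home (within 1.5 mm of its seat, 3 mm of the axis, upright), cap home (rim within 1.5 mm of the link, 3 mm of the axis, upright), and the fingers still on the cap, pressing it down on the link with more than 5 N through the last second (all of step 1 and all of step 2 and contact force between the fingers and cap above 4 N and contact force between cap and forearm above 5 N); the arm keeps its last pose, push and grip.
It fails at once if a bystander (tape roll, carton, desk cover, hex key) is shifted by more than 30 mm (distance of any of tape_roll_center, carton_center, desk_cover_center, hex_key_center from where it was at the start of the episode above 0.03 m).
It also fails if it takes over 67 s, if anything falls off the work surface, if the arm or the gripper's body presses on something with over 40 N, if the wrist force passes 120 N, or if a joint passes its speed limit or range.

## Robot

A 6-joint arm with a two-finger parallel gripper is mounted at the origin on the work surface. World frame = base frame: x ahead of the robot, y to its left, z up, the work surface at z = 0. Lengths are in m, angles in rad, forces in N, time in s.
With the tool pointing down it reaches from about 0.375 to 0.9 m from the base axis. Payload 3.1 kg.
Tool frame: the origin (TCP) lies on the front face of the gripper's body, between the roots of the fingers; the fingertips stand 70 mm ahead of it and the grasp point (between the pads) lies 51 mm ahead of it; y points along the fingers, x is the direction in which the jaws open and shut, and the axes are right-handed (so a half turn about y gives the same grasp; the last joint's range is limited). The gripper opens to 87 mm and grips with 3 to 60 N. Pads are 19 mm wide; open, the fingers measure 117 mm over their backs; the gripper's body (75 mm by 190 mm) begins 51 mm behind the grasp point.
Start: joints at [0.994, 0.527, 1.433, -0, 1.181, -0.178], TCP at [0.243, 0.576, 0.292] pointing down, gripper open.
Joint ranges: [-3.08, 3.08], [-0.75, 2.2], [0.22, 2.44], [-1.43, 4.57], [0, 2.65], [-2.85, 2.85]. Speed limits (rad/s): [2.79, 2.79, 3.14, 3.14, 3.14, 3.14].

## Interface

Orientations are given as a unit quaternion [w, x, y, z].
In Python, from cell import status, snapshot, env gives the robot as it stands.
- The arm moves only by the shell command python3 -m creep 'ROWS' [OPENING] [FORCE]. ROWS is JSON, a list of rows, each a list of 6 numbers: the shift along the tool's x, y, z in m, then the turn, a rotation vector about the tool's x, y, z in degrees. In form: [[dx, dy, dz, rx, ry, rz], ...]. A call has 1 to 20 rows; each row shifts and turns the commanded pose from where the row before left it, along the tool's axes as they then stand; what a row does not reach is not made up. A row lasts 1/10 s, in which the tool goes at most 50 mm and 8.59 degrees, less where a joint would pass 70% of its speed; a pose out of reach is approached as far as the arm can. A call is refused whole if a number of a shift passes 0.05 or a number of a turn 8.59, either way. A call with a gripper value outside its range is refused whole. OPENING is the finger opening in m, from 0 to 0.087, set as the call begins (- or left out, the last holds). The fingers move at their own pace and stop on an object; FORCE is the grip in N (left out, the last holds). Time passes only in rows, so rows that do not move let the fingers close. It gives the time, the measured TCP pose, the force and the opening at its end, in the units of the state.
- status.observe(): the state, without advancing time (a new reading comes with each control period).
- snapshot(name): name is "side" or "top"; returns a dict with "image" (384x512x3 uint8, red, green, blue), "intrinsics" (3x3 intrinsics, pixels), "origin" and "rotation" of the camera in the world. Camera axes: x right, y up, looking along -z (the intrinsics and any distortion apply to the point x, -y, -z); pixel columns grow to the right and rows downward; lengths in m; the calibration is good to about 2 mm. A picture is of the moment at which its call begins. There is no depth.
- env.close_job(): hands the job in, once; it reports no verdict.
The state is a dict: "time": time; "joints": joint angles; "qvel": joint speeds; "joint_efforts": joint torques, N m; "eef_pos": TCP position; "orientation": TCP orientation; "force": force on the tool from outside, world axes, zero at the start; "ft_torque": the same for the moment, N m; "opening": opening from 0.0 (shut) to 1.0 (fully open).
Only numpy, scipy, OpenCV 4.12 (cv2) and the standard library are available. Lean on these libraries where they do the work, as an engineer would, in place of code of your own. Each camera call takes 0.05 s, during which the arm holds its last target.

## Working session

There is one attempt and no reset: what is moved stays moved. The work goes in short steps, Python scripts to look and compute and a shell command to move; the robot and the scene stay as the last step left them, time stands still between calls to the robot, and variables do not carry over. Pictures are saved under pics/ and viewed, and the job is handed in when it is done.

```bash
ls; mkdir -p pics; python3 - <<'E'
from cell import status, snapshot, env
import cv2,json
o=status.observe();print(o)
for n in("side","top"):
    s=snapshot(n);cv2.imwrite(f"pics/{n}0.png",s["image"][:,:,::-1]);print(n,s["intrinsics"],s["origin"],s["rotation"],[k for k in s])
E
```

```text
pics
{'time': 0.0, 'joints': array([ 9.93473064e-01,  5.28491232e-01,  1.43390239e+00,  9.72605878e-06,
        1.18142492e+00, -1.78493253e-01]), 'qvel': array([-1.27953099e-03,  2.20858338e-03, -3.45125194e-04, -5.89236746e-05,
        3.25332782e-04,  1.81058077e-03]), 'joint_efforts': array([ 8.67043600e-04, -4.40036738e+01, -1.76593137e+01,  6.33886806e-02,
        5.84114925e-02, -1.60375453e-04]), 'eef_pos': array([0.24235214, 0.57545843, 0.29125606]), 'orientation': array([-0.58883069,  0.58944862,  0.39031821, -0.39176579]), 'force': array([-0.17321208,  0.50952255, -0.00477418]), 'ft_torque': array([ 0.04424308, -0.01120049, -0.00663082]), 'opening': 0.9989491749284846}
side [[492.60443814   0.         255.34967236]
 [  0.         492.60443814 190.2170285 ]
 [  0.           0.           1.        ]] [ 0.50918685 -1.15612771  0.83885782] [ 0.87861019  0.47722466 -0.01344811 -0.01095017] ['image', 'intrinsics', 'origin', 'rotation']
top [[471.01445716   0.         258.62929427]
 [  0.         471.01445716 187.63487893]
 [  0.           0.           1.        ]] [ 0.45959559 -0.01741596  1.20499311] [ 0.71123861  0.02160224 -0.03620029 -0.70168549] ['image', 'intrinsics', 'origin', 'rotation']
```

View pics/top0.png

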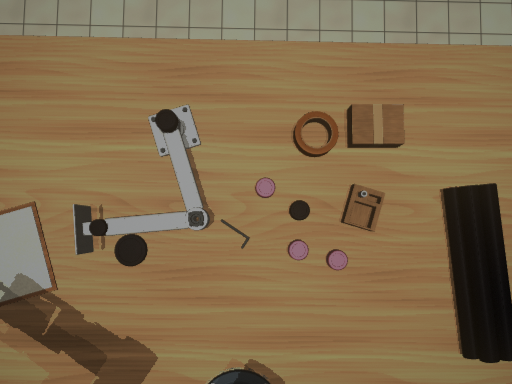

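View pics/side0.png

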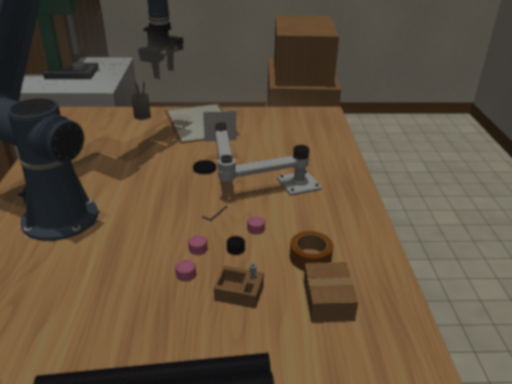

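```bash
cat > h.py <<'E'
from cell import status, snapshot, env
import numpy as np, cv2
from scipy.spatial.transform import Rotation as Ro
def R(q): return Ro.from_quat(np.r_[q[1:],q[0]])
def ray(s,u,v):
    K=s["intrinsics"];d=np.array([(u-K[0,2])/K[0,0],-(v-K[1,2])/K[1,1],-1]);return np.array(s["origin"]),R(s["rotation"]).apply(d)
def plane(s,u,v,z):
    o,d=ray(s,u,v);return o+d*(z-o[2])/d[2]
def proj(s,p):
    c=R(s["rotation"]).inv().apply(np.array(p)-s["origin"]);K=s["intrinsics"]
    return K[0,0]*c[0]/-c[2]+K[0,2],K[1,1]*-c[1]/-c[2]+K[1,2]
def two(a,ua,b,ub):
    o1,d1=ray(a,*ua);o2,d2=ray(b,*ub)
    t=np.linalg.lstsq(np.c_[d1,-d2],o2-o1,rcond=None)[0];p,q=o1+d1*t[0],o2+d2*t[1];return (p+q)/2,np.linalg.norm(p-q)
def crop(s,name,u,v,w=60,k=6):
    im=s["image"][max(0,v-w):v+w,max(0,u-w):u+w,::-1];cv2.imwrite(f"pics/{name}.png",cv2.resize(im,None,fx=k*.8,fy=k*.8,interpolation=cv2.INTER_CUBIC))
def st():
    o=status.observe();r=R(o["orientation"]);print("t",round(o["time"],2),"pos",o["eef_pos"].round(4),"F",o["force"].round(2),"T",o["ft_torque"].round(2),"open",round(o["opening"]*.087,4),"q",o["joints"].round(3));print("toolaxes xyz cols\n",r.as_matrix().round(4));return o,r
E
python3 -c "
from h import *
st()"
```

```text
t 0.1 pos [0.2424 0.5755 0.2914] F [-0.25  0.38  0.66] T [ 0.05 -0.03 -0.  ] open 0.0869 q [ 0.994  0.528  1.434  0.     1.181 -0.178]
toolaxes xyz cols
 [[ 3.883e-01 -1.100e-03 -9.215e-01]
 [ 9.215e-01 -1.600e-03  3.883e-01]
 [-1.900e-03 -1.000e+00  4.000e-04]]
```

Candidates in the top view for the cap:
- (299,210): black, loose, about 50 mm across. This is my choice.
- (131,250): larger flat black disc, the desk cover.
- (167,121): the post's own fitted cap.
- (99,227): black hub at the screen plate.
- (265,187), (298,250), (338,260): pink look-alikes.

The pin is at (363,194) in the tray and the elbow collar is at (197,218).

```bash
python3 - <<'E'
from h import *
import pickle
T=snapshot("top");S=snapshot("side");pickle.dump((T,S),open("s0.pkl","wb"))
a=[(T,299,210),(T,363,200),(T,197,218),(S,235,245),(S,245,280),(S,228,170)]
ims=[cv2.resize(s["image"][v-25:v+25,u-25:u+25,::-1],(260,260),interpolation=cv2.INTER_CUBIC) for s,u,v in a]
cv2.imwrite("pics/c0.png",np.vstack([np.hstack(ims[:3]),np.hstack(ims[3:])]))
E
```

```text
(no output)
```

View pics/c0.png

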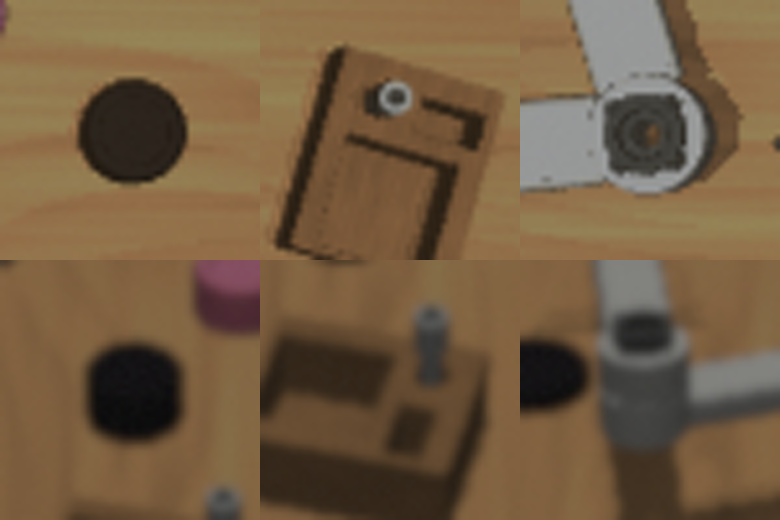

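The crops confirm the choice. Top left is a plain black round cap at (299,210), about 21 px across, with its wall visible in the side view at (235,245). The pin head is a bright ring in the tray at (364,193). The collar, with nibs and an open bore, is at (196,218). Next I measure them by mask.

```bash
cat >> h.py <<'E'
def blob(s,u,v,w,f):
    "f: mask function on hsv float patch; returns centre/area/minEnclosing of the blob nearest u,v"
    p=s["image"][v-w:v+w+1,u-w:u+w+1]
    p=cv2.resize(p,None,fx=4,fy=4,interpolation=cv2.INTER_CUBIC);h=cv2.cvtColor(p,cv2.COLOR_RGB2HSV).astype(int)
    m=f(h).astype(np.uint8);cs,_=cv2.findContours(m,cv2.RETR_EXTERNAL,cv2.CHAIN_APPROX_NONE)
    c=max(cs,key=cv2.contourArea);M=cv2.moments(c);g=lambda x,o:(x+.5)/4-.5+o-w
    e=cv2.fitEllipse(c)
    return (g(M["m10"]/M["m00"],u),g(M["m01"]/M["m00"],v)),(g(e[0][0],u),g(e[0][1],v)),np.array(e[1])/4
E
python3 - <<'E'
from h import *
import pickle
T,S=pickle.load(open("s0.pkl","rb"))
h=lambda s,u,v:cv2.cvtColor(s["image"],cv2.COLOR_RGB2HSV)[v,u]
print(h(T,299,210),h(T,290,200),h(S,235,245),h(S,235,238),h(T,197,210),h(T,200,208),h(T,193,220))
c=blob(T,299,210,16,lambda h:h[:,:,2]<70);print("capT",c,plane(T,*c[0],.0145),plane(T,*c[0],.029))
c2=blob(S,235,245,16,lambda h:h[:,:,2]<50);print("capS",c2,two(T,c[0],S,c2[0]))
p=blob(T,364,193,6,lambda h:(h[:,:,1]<60)&(h[:,:,2]>110));print("pinT",p,plane(T,*p[1],.076))
e=blob(T,196,218,14,lambda h:(h[:,:,2]<130));print("colT",e,plane(T,*e[0],.142))
f=blob(T,196,218,14,lambda h:(h[:,:,2]>130));print("linkT",f,plane(T,*f[0],.130))
for nm,s in(("T",T),("S",S)):
  for X in([plane(T,*c[0],.0145),plane(T,*p[1],.076),plane(T,*e[0],.142)]): print(nm,np.round(proj(s,X),2))
E
```

```text
[15 81 44] [ 18 121 148] [160  40  19] [150  14  18] [ 90   2 152] [ 30   4 133] [21 25 72]
capT ((299.01908487434804, 209.9108582266477), (299.0205841064453, 209.90600395202637), array([19.36916542, 20.24152565])) [ 0.50223678 -0.1443678   0.0145    ] [ 0.50171741 -0.14282155  0.029     ]
capS ((235.37183111718653, 245.14309162835013), (235.3712329864502, 245.14048767089844), array([17.73370171, 18.1380825 ])) (array([ 0.50113643, -0.14485404,  0.01031536]), np.float64(0.0025004429488077293))
pinT ((363.7650188323917, 193.25805084745764), (363.7551712989807, 193.26250219345093), array([5.87079287, 6.0683341 ])) [ 0.54230874 -0.2941986   0.076     ]
colT ((195.5997270476948, 218.35984948945764), (195.6073513031006, 218.34400844573975), array([17.44571304, 17.74793816])) [0.475583   0.10190554 0.142     ]
linkT ((193.90278595011605, 218.88594684711188), (194.29628086090088, 219.30089282989502), array([28.05405998, 32.60616684])) [0.4745211  0.10706869 0.13      ]
T [299.02 209.91]
T [363.76 193.26]
T [195.6  218.36]
S [236.25 243.76]
S [253.36 264.02]
S [226.77 155.86]
```

```bash
python3 -m creep '[[-0.034,0,-0.03,0,0,0],[-0.034,0,-0.03,0,0,0],[-0.034,0,-0.03,0,0,0],[-0.034,0,-0.03,0,0,0],[-0.034,0,-0.03,0,0,0],[-0.034,0,-0.03,0,0,0],[-0.034,0,-0.03,0,0,0],[-0.034,0,-0.03,0,0,0],[-0.034,0,-0.03,0,0,0],[-0.034,0,-0.03,0,0,0],[-0.034,0,-0.03,0,0,0],[-0.034,0,-0.03,0,0,0],[-0.034,0,-0.03,0,0,0],[-0.034,0,-0.03,0,0,0],[-0.034,0.02,-0.03,0,0,0],[-0.034,0.02,-0.03,0,0,0],[-0.034,0.02,-0.03,0,0,0],[-0.034,0.01,-0.03,0,0,0],[-0.034,0,-0.03,0,0,0],[0,0,0,0,0,0]]' 0.05 20; cat >> h.py <<'E'
def go(x,y,z):
    o,r=st();print("tool shift",(r.inv().apply(np.array([x,y,z])-o["eef_pos"])).round(4))
    m=r.as_matrix();print("tilt fix: y should be -z; rotvec tool deg",np.degrees(np.cross([0,1,0],r.inv().apply([0,0,-1]))).round(2))
E
python3 -c "
from h import *
go(.5423,-.2942,.18)"
```

```text
time: 2.2
eef_pos: [0.5197, -0.2472, 0.2221]
orientation: [-0.588, 0.592, 0.39, -0.389]
force: [0.4, -0.4, -0.4]
opening: 0.576
t 2.2 pos [ 0.5197 -0.2472  0.2221] F [ 0.39 -0.4  -0.35] T [-0.    0.02 -0.01] open 0.0501 q [-6.380e-01  5.500e-01  1.630e+00 -1.000e-03  9.550e-01 -1.804e+00]
toolaxes xyz cols
 [[ 0.3926  0.0048 -0.9197]
 [ 0.9197 -0.005   0.3925]
 [-0.0027 -1.     -0.0064]]
tool shift [-0.0342  0.0424 -0.039 ]
tilt fix: y should be -z; rotvec tool deg [ 0.36  0.   -0.16]
```

```bash
python3 -m creep '[[-0.017,0.02,-0.02,0.3,0,-0.1],[-0.017,0.022,-0.019,0,0,0],[0,0,0,0,0,0],[0,0,0,0,0,0],[0,0,0,0,0,0]]'; python3 - <<'E'
from h import *
go(.5423,-.2942,.137)
T=snapshot("top");S=snapshot("side")
a=[(T,363,200),(S,245,255)]
ims=[cv2.resize(s["image"][v-40:v+40,u-40:u+40,::-1],(400,400),interpolation=cv2.INTER_CUBIC) for s,u,v in a]
cv2.imwrite("pics/c1.png",np.hstack(ims))
E
```

```text
time: 2.7
eef_pos: [0.5394, -0.2859, 0.1806]
orientation: [0.591, -0.587, -0.391, 0.392]
force: [0.4, 0.2, 0.1]
opening: 0.576
t 2.7 pos [ 0.5394 -0.2859  0.1806] F [0.37 0.19 0.11] T [-0.04  0.01  0.  ] open 0.0501 q [-6.700e-01  6.500e-01  1.561e+00  1.000e-03  9.360e-01 -1.844e+00]
toolaxes xyz cols
 [[ 0.3877 -0.0046 -0.9218]
 [ 0.9218  0.0043  0.3877]
 [ 0.0022 -1.      0.0059]]
tool shift [-0.0066  0.0436 -0.0062]
tilt fix: y should be -z; rotvec tool deg [-0.34  0.    0.13]
```

View pics/c1.png

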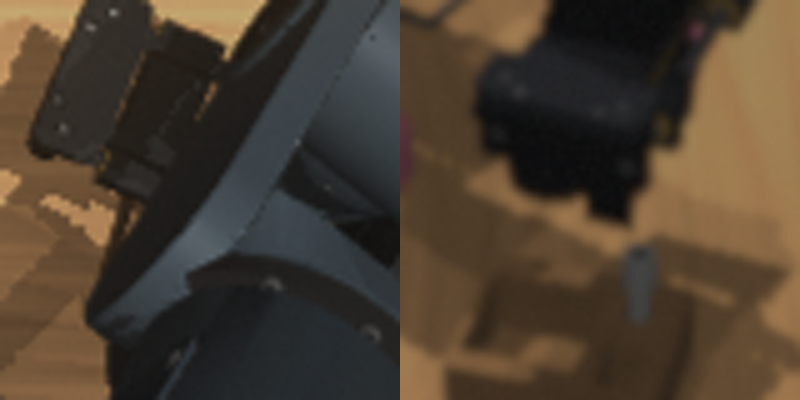

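```bash
python3 -m creep '[[-0.0066,0,-0.0062,-0.3,0,0.1],[0,0.01,0,0,0,0],[0,0.01,0,0,0,0],[0,0,0,0,0,0],[0,0,0,0,0,0]]'; python3 - <<'E'
from h import *
go(.5423,-.2942,.137)
S=snapshot("side")
s,u,v=(S,245,255)
o=status.observe();r=R(o["orientation"])
print([np.round(proj(S,o["eef_pos"]+r.apply([dx,.07,dz])),1) for dx in(-.025,0,.025) for dz in (0,)])
cv2.imwrite("pics/c2.png",cv2.resize(s["image"][v-40:v+40,u-40:u+40,::-1],(560,560),interpolation=cv2.INTER_CUBIC))
E
```

```text
time: 3.3
eef_pos: [0.5424, -0.2952, 0.1592]
orientation: [0.59, -0.588, -0.391, 0.391]
force: [-0.2, -0.5, -0.2]
opening: 0.579
t 3.3 pos [ 0.5424 -0.2952  0.1592] F [-0.15 -0.53 -0.21] T [-0.03 -0.    0.02] open 0.0503 q [-0.679  0.688  1.557  0.     0.899 -1.851]
toolaxes xyz cols
 [[ 3.884e-01 -1.600e-03 -9.215e-01]
 [ 9.215e-01  1.300e-03  3.884e-01]
 [ 6.000e-04 -1.000e+00  1.900e-03]]
tool shift [0.0009 0.0222 0.0004]
tilt fix: y should be -z; rotvec tool deg [-0.11  0.    0.03]
[array([249.6, 266.7]), array([253.6, 259.9]), array([257.5, 253.3])]
```

View pics/c2.png

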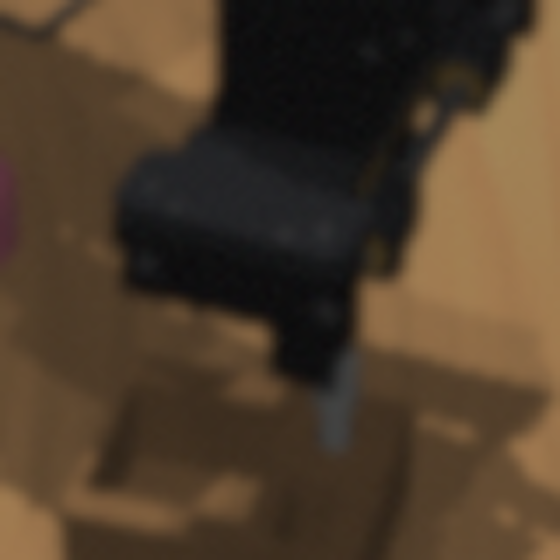

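```bash
python3 -m creep '[[0.0009,0.011,0,0,0,0],[0,0.011,0,0,0,0],[0,0,0,0,0,0],[0,0,0,0,0,0]]'; python3 -m creep '[[0,0,0,0,0,0],[0,0,0,0,0,0],[0,0,0,0,0,0],[0,0,0,0,0,0],[0,0,0,0,0,0]]' 0 30;python3 -c "
from h import *
go(.5423,-.2942,.137)"
```

```text
time: 3.75
eef_pos: [0.5429, -0.2945, 0.1373]
orientation: [0.59, -0.589, -0.391, 0.391]
force: [0.2, -0.0, 0.3]
opening: 0.574
time: 4.25
eef_pos: [0.5433, -0.2948, 0.1383]
orientation: [-0.589, 0.589, 0.391, -0.391]
force: [-0.1, -0.2, -0.2]
opening: 0.205
t 4.25 pos [ 0.5433 -0.2948  0.1383] F [-0.14 -0.17 -0.25] T [0.03 0.   0.02] open 0.0178 q [-0.678  0.718  1.567 -0.     0.856 -1.85 ]
toolaxes xyz cols
 [[ 3.883e-01  2.000e-04 -9.215e-01]
 [ 9.215e-01 -2.000e-04  3.883e-01]
 [-1.000e-04 -1.000e+00 -3.000e-04]]
tool shift [0.0002 0.0013 0.0011]
tilt fix: y should be -z; rotvec tool deg [ 0.02  0.   -0.01]
```

```bash
python3 -m creep '[[0,0,0,0,0,0],[0,0,0,0,0,0],[0,-0.01,0,0,0,0],[0,-0.02,0,0,0,0],[0,-0.03,0,0,0,0],[0,-0.04,0,0,0,0],[0,-0.04,0,0,0,0],[0,-0.025,0,0,0,0],[0,0,0,0,0,0],[0,0,0,0,0,0],[0,0,0,0,0,0]]';python3 - <<'E'
from h import *
o,r=st();S=snapshot("side")
u,v=map(int,proj(S,o["eef_pos"]+[0,0,-.08]));print(u,v)
print([np.round(proj(S,o["eef_pos"]+[0,0,-d]),1) for d in(.060,.08,.132)])
cv2.imwrite("pics/c3.png",cv2.resize(S["image"][v-50:v+50,u-50:u+50,::-1],(600,600),interpolation=cv2.INTER_CUBIC))
E
```

```text
time: 5.35
eef_pos: [0.5423, -0.2941, 0.3014]
orientation: [0.59, -0.588, -0.391, 0.391]
force: [-0.4, 0.7, -0.7]
opening: 0.165
t 5.35 pos [ 0.5423 -0.2941  0.3014] F [-0.41  0.67 -0.66] T [ 0.03 -0.02 -0.04] open 0.0144 q [-0.678  0.508  1.442 -0.     1.196 -1.85 ]
toolaxes xyz cols
 [[ 0.3884 -0.0029 -0.9215]
 [ 0.9215  0.0023  0.3884]
 [ 0.001  -1.      0.0036]]
254 212
[array([254.2, 205.1]), array([254.1, 212.8]), array([253.8, 232. ])]
```

View pics/c3.png

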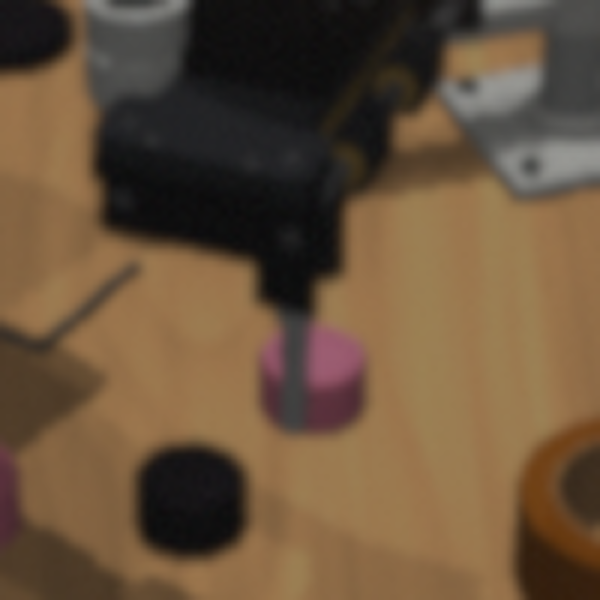

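```bash
python3 -m creep '[[0.015,0,0.01,0,0,0],[0.034,0,0.0215,0,0,0],[0.034,0,0.0215,0,0,0],[0.034,0,0.0215,0,0,0],[0.034,0,0.0215,0,0,0],[0.034,0,0.0215,0,0,0],[0.034,0,0.0215,0,0,0],[0.034,0,0.0215,0,0,0],[0.034,0,0.0215,0,0,0],[0.034,0,0.0215,0,0,0],[0.019,0,0.0115,0,0,0],[0,0,0,0,0,0],[0,0,0,0,0,0],[0,0,0,0,0,0],[0,0,0,0,0,0]]' - 40;python3 - <<'E'
from h import *
go(.477,.102,.289)
o=status.observe();S=snapshot("side")
u,v=227,150
print([np.round(proj(S,o["eef_pos"]+[0,0,-d]),1) for d in(.060,.08,.1343)])
cv2.imwrite("pics/c4.png",cv2.resize(S["image"][v-50:v+50,u-50:u+50,::-1],(600,600),interpolation=cv2.INTER_CUBIC))
E
```

```text
time: 6.9
eef_pos: [0.4773, 0.1011, 0.3029]
orientation: [0.589, -0.589, -0.39, 0.391]
force: [0.9, 0.7, -0.3]
opening: 0.163
t 6.9 pos [0.4773 0.1011 0.3029] F [ 0.94  0.72 -0.29] T [ 0.   -0.01 -0.04] open 0.0142 q [-0.021  0.329  1.755 -0.     1.057 -1.191]
toolaxes xyz cols
 [[ 3.898e-01 -3.000e-04 -9.209e-01]
 [ 9.209e-01 -2.000e-04  3.898e-01]
 [-3.000e-04 -1.000e+00  2.000e-04]]
tool shift [0.0007 0.0139 0.0006]
tilt fix: y should be -z; rotvec tool deg [-0.01  0.   -0.02]
[array([226.7, 124.3]), array([226.8, 130.8]), array([227.2, 147.9])]
```

View pics/c4.png

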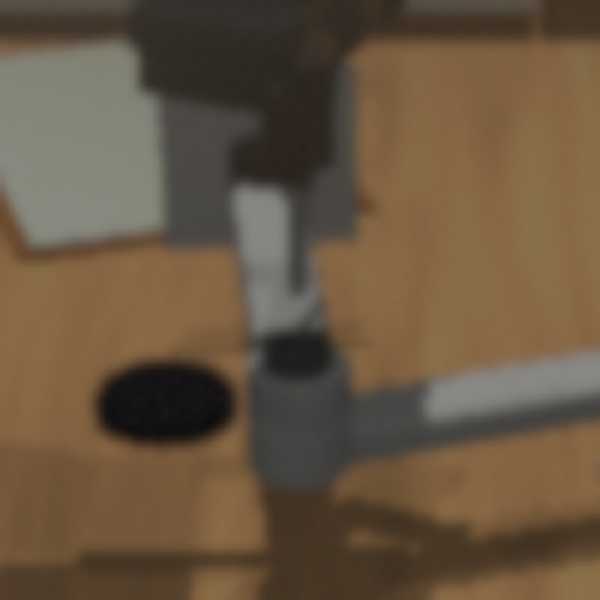

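```bash
python3 - <<'E'
from h import *
import pickle
T,S=pickle.load(open("s0.pkl","rb"))
E=np.array([.4756,.1019,.130])
def circ(s,c,d,z):
    a=np.linspace(0,2*np.pi,60);return np.array([proj(s,[c[0]+d/2*np.cos(t),c[1]+d/2*np.sin(t),z]) for t in a])
out=[]
for s,(u,v) in((T,(196,218)),(S,(227,165))):
    k=24;w=15
    im=cv2.resize(s["image"][v-w:v+w,u-w:u+w,::-1],None,fx=k/2,fy=k/2,interpolation=cv2.INTER_CUBIC);im=cv2.convertScaleAbs(im,alpha=1.3)
    im2=im.copy()
    for d,z,col in((.052,.130,(0,0,255)),(.035,.142,(0,255,0)),(.042,.142,(255,0,0)),(.052,.071,(0,255,255))):
        p=((circ(s,E,d,z)-[u-w,v-w]+.5)*k/2-.5).astype(np.int32);cv2.polylines(im2,[p],True,col,1)
    out.append(np.vstack([im,im2])[:, :])
cv2.imwrite("pics/c5.png",cv2.resize(np.hstack(out),(600,600)))
E
```

```text
(no output)
```

View pics/c5.png

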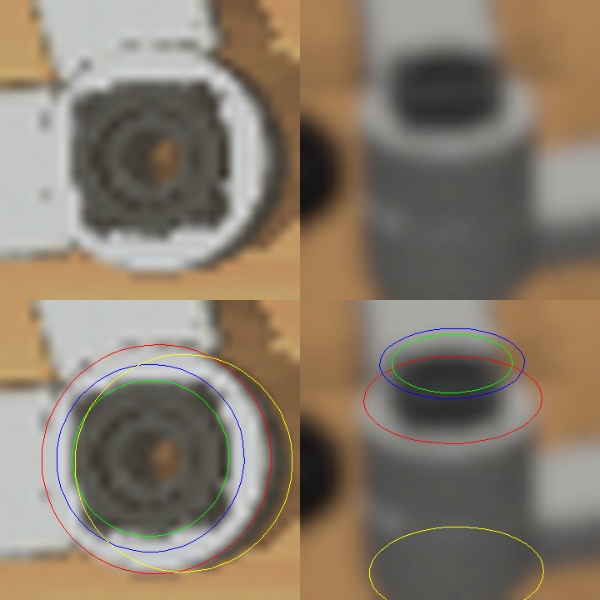

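```bash
python3 -m creep '[[-0.0005,0.01,0,0,0,0],[0,0.01,0,0,0,0],[0,0.005,0,0,0,0],[0,0.004,0,0,0,0],[0,0.002,0,0,0,0],[0,0,0,0,0,0],[0,0,0,0,0,0]]';python3 - <<'E'
from h import *
go(.477,.101,.2673)
o=status.observe();S=snapshot("side")
u,v=227,155
print([np.round(proj(S,o["eef_pos"]+[0,0,-d]),1) for d in(.060,.08,.1343)])
cv2.imwrite("pics/c6.png",cv2.resize(S["image"][v-25:v+25,u-25:u+25,::-1],(600,600),interpolation=cv2.INTER_CUBIC))
E
```

```text
time: 7.65
eef_pos: [0.4771, 0.1016, 0.2722]
orientation: [-0.589, 0.589, 0.391, -0.391]
force: [-0.1, 0.4, -0.3]
opening: 0.161
t 7.65 pos [0.4771 0.1016 0.2722] F [-0.12  0.4  -0.31] T [-0.05 -0.02  0.01] open 0.014 q [-0.02   0.373  1.792  0.     0.976 -1.192]
toolaxes xyz cols
 [[ 3.882e-01  4.000e-04 -9.216e-01]
 [ 9.216e-01 -0.000e+00  3.882e-01]
 [ 2.000e-04 -1.000e+00 -4.000e-04]]
tool shift [-0.0006  0.0049 -0.0002]
tilt fix: y should be -z; rotvec tool deg [ 0.02 -0.    0.01]
[array([226.8, 134.1]), array([227. , 140.5]), array([227.3, 157.1])]
```

View pics/c6.png

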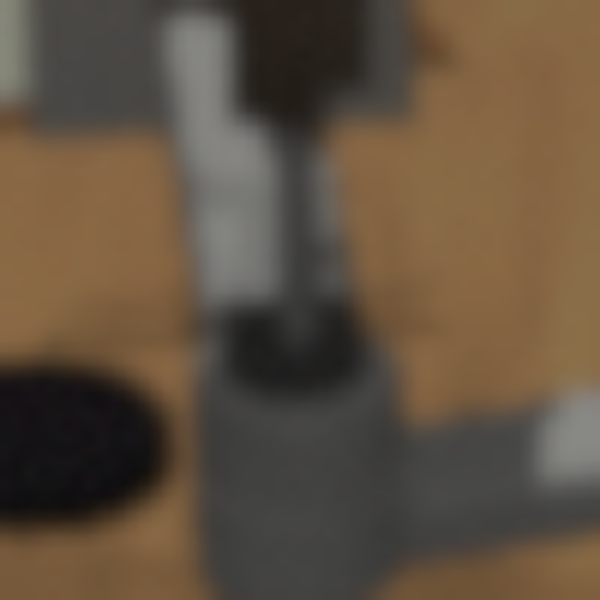

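```bash
python3 -m creep '[[0,0.002,0,0,0,0],[0,0.002,0,0,0,0],[0,0.001,0,0,0,0],[0,0.001,0,0,0,0],[0,0,0,0,0,0]]';python3 -m creep '[[0,0.001,0,0,0,0],[0,0.001,0,0,0,0],[0,0,0,0,0,0]]';
```

```text
time: 8.2
eef_pos: [0.4768, 0.1016, 0.2659]
orientation: [0.589, -0.589, -0.391, 0.391]
force: [-0.5, -0.5, -0.9]
opening: 0.16
time: 8.5
eef_pos: [0.4768, 0.1016, 0.2639]
orientation: [0.589, -0.589, -0.391, 0.391]
force: [0.0, 0.4, -0.3]
opening: 0.158
```

```bash
python3 -m creep '[[0,0.002,0,0,0,0],[0,0.002,0,0,0,0],[0,0,0,0,0,0]]';python3 -m creep '[[0,0.003,0,0,0,0],[0,0.003,0,0,0,0],[0,0,0,0,0,0]]';
```

```text
time: 8.8
eef_pos: [0.4767, 0.1016, 0.2598]
orientation: [0.589, -0.589, -0.391, 0.391]
force: [-1.3, -0.2, -1.1]
opening: 0.162
time: 9.1
eef_pos: [0.4766, 0.1016, 0.2536]
orientation: [0.589, -0.589, -0.391, 0.391]
force: [0.1, -0.0, -0.2]
opening: 0.16
```

```bash
python3 -m creep '[[0,0.004,0,0,0,0],[0,0.004,0,0,0,0],[0,0.004,0,0,0,0],[0,0.004,0,0,0,0],[0,0,0,0,0,0]]';python3 -m creep '[[0,0.003,0,0,0,0],[0,0.003,0,0,0,0],[0,0.003,0,0,0,0],[0,0.003,0,0,0,0],[0,0,0,0,0,0]]';
```

```text
time: 9.6
eef_pos: [0.4766, 0.1016, 0.2374]
orientation: [0.589, -0.589, -0.391, 0.391]
force: [-0.5, -0.9, -2.0]
opening: 0.159
time: 10.1
eef_pos: [0.4767, 0.1016, 0.2256]
orientation: [0.589, -0.589, -0.391, 0.391]
force: [0.7, 0.3, -0.5]
opening: 0.157
```

```bash
python3 -m creep '[[0,0.003,0,0,0,0],[0,0.002,0,0,0,0],[0,0,0,0,0,0]]'; python3 -c "
from h import *
go(.4768,.1015,.2153)"
```

```text
time: 10.4
eef_pos: [0.4768, 0.1016, 0.2208]
orientation: [0.589, -0.589, -0.391, 0.391]
force: [-0.2, 0.2, -0.9]
opening: 0.161
t 10.4 pos [0.4768 0.1016 0.2208] F [-0.17  0.16 -0.91] T [0.01 0.   0.  ] open 0.014 q [-0.02   0.455  1.844 -0.     0.843 -1.192]
toolaxes xyz cols
 [[ 3.883e-01 -5.000e-04 -9.215e-01]
 [ 9.215e-01 -0.000e+00  3.883e-01]
 [-2.000e-04 -1.000e+00  5.000e-04]]
tool shift [-0.0001  0.0055 -0.0001]
tilt fix: y should be -z; rotvec tool deg [-0.03  0.   -0.01]
```

Near home. I'll creep until the head lands.

```bash
python3 -m creep '[[0,0.002,0,0,0,0],[0,0.002,0,0,0,0],[0,0,0,0,0,0]]'; python3 -m creep '[[0,0.001,0,0,0,0],[0,0,0,0,0,0]]'; python3 -m creep '[[0,0.001,0,0,0,0],[0,0,0,0,0,0]]'
```

```text
time: 10.7
eef_pos: [0.4768, 0.1016, 0.2168]
orientation: [0.589, -0.589, -0.391, 0.391]
force: [-0.3, 0.3, -0.2]
opening: 0.158
time: 10.9
eef_pos: [0.4769, 0.1016, 0.216]
orientation: [0.589, -0.589, -0.391, 0.391]
force: [0.1, 0.9, -0.8]
opening: 0.163
time: 11.1
eef_pos: [0.4771, 0.1016, 0.2153]
orientation: [-0.589, 0.589, 0.391, -0.391]
force: [0.0, -0.2, 0.9]
opening: 0.164
```

```bash
python3 -m creep '[[0,0.001,0,0,0,0],[0,0,0,0,0,0]]'; python3 -m creep '[[0,0.001,0,0,0,0],[0,0,0,0,0,0]]'; python3 -m creep '[[0,0.001,0,0,0,0],[0,0,0,0,0,0]]'
```

```text
time: 11.3
eef_pos: [0.4771, 0.1016, 0.2151]
orientation: [-0.589, 0.589, 0.391, -0.391]
force: [-2.2, -1.1, 7.3]
opening: 0.164
time: 11.5
eef_pos: [0.4771, 0.1016, 0.215]
orientation: [-0.589, 0.589, 0.391, -0.391]
force: [-3.2, -1.1, 15.0]
opening: 0.161
time: 11.7
eef_pos: [0.4772, 0.1016, 0.2148]
orientation: [-0.589, 0.59, 0.392, -0.391]
force: [-5.0, -0.3, 21.7]
opening: 0.16
```

```bash
python3 -m creep '[[0,-0.0015,0,0,0,0],[0,-0.0015,0,0,0,0],[0,0,0,0,0,0],[0,0,0,0,0,0],[0,0,0,0,0,0]]' 0.04 20;  python3 -m creep '[[0,0,0,0,8,0],[0,0,0,0,8,0],[0,0,0,0,8,0],[0,0,0,0,8,0],[0,0,0,0,8,0],[0,0,0,0,8,0],[0,0,0,0,8,0],[0,0,0,0,8,0],[0,0,0,0,8,0],[0,0,0,0,8,0],[0,0,0,0,8,0],[0,0,0,0,2,0],[0,0,0,0,0,0],[0,0,0,0,0,0]]';python3 - <<'E'
from h import *
st()
S=snapshot("side");u,v=227,150
cv2.imwrite("pics/c7.png",cv2.resize(S["image"][v-30:v+30,u-30:u+30,::-1],(480,480),interpolation=cv2.INTER_CUBIC))
E
```

```text
time: 12.2
eef_pos: [0.4768, 0.1016, 0.2147]
orientation: [0.589, -0.589, -0.391, 0.391]
force: [0.7, -0.1, -0.1]
opening: 0.444
time: 13.6
eef_pos: [0.4769, 0.1016, 0.2148]
orientation: [-0.693, 0.693, -0.14, 0.14]
force: [-0.9, 0.4, 0.1]
opening: 0.461
t 13.6 pos [0.4769 0.1016 0.2148] F [-0.87  0.43  0.09] T [-0.11  0.07 -0.02] open 0.0401 q [-0.02   0.465  1.849  0.     0.828  0.378]
toolaxes xyz cols
 [[ 9.219e-01 -5.000e-04  3.875e-01]
 [-3.875e-01  0.000e+00  9.219e-01]
 [-5.000e-04 -1.000e+00 -2.000e-04]]
```

View pics/c7.png

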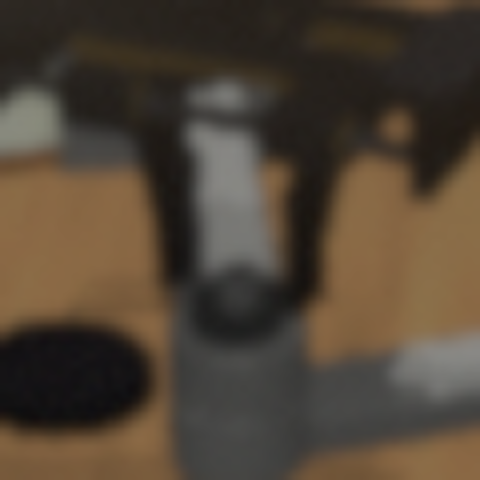

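```bash
python3 -m creep '[[0,0,0,0,0,0],[0,0,0,0,0,0],[0,0,0,0,0,0],[0,0,0,0,0,0],[0,0,0,0,0,0],[0,0,0,0,0,0]]' 0 10; python3 -c "
from h import *
o,r=st();print('Ftool',r.inv().apply(o['force']))"
```

```text
time: 14.25
eef_pos: [0.4766, 0.1017, 0.2151]
orientation: [-0.693, 0.693, -0.14, 0.14]
force: [-0.4, 0.8, 1.1]
opening: 0.175
t 14.25 pos [0.4766 0.1017 0.2151] F [-0.37  0.78  1.15] T [-0.    0.22 -0.02] open 0.0152 q [-0.02   0.465  1.849  0.     0.828  0.379]
toolaxes xyz cols
 [[ 9.215e-01 -6.000e-04  3.883e-01]
 [-3.883e-01  1.000e-04  9.215e-01]
 [-6.000e-04 -1.000e+00 -1.000e-04]]
Ftool [-0.64318618 -1.14858318  0.57129072]
```

```bash
python3 -m creep '[[0,0,0,0,0,0],[0,0,0,0,0,0],[0,0,0,0,0,0],[0,0,0,0,0,0]]' 0.04 20; python3 -m creep '[[0,-0.015,0,0,0,0],[0,-0.03,0,0,0,0],[0.02,0,-0.036,0,0,0],[0.02,0,-0.036,0,0,0],[0.02,0,-0.036,0,0,0],[0.02,0,-0.036,0,0,0],[0.02,0,-0.036,0,0,0],[0.02,0,-0.036,0,0,0],[0,0.03,0,0,0,0],[0,0.04,0,0,0,0],[0,0.03,0,0,0,0],[0,0,0,0,0,0],[0,0,0,0,0,0],[0,0,0,0,0,0]]' 0.087;python3 - <<'E'
from h import *
go(.503,-.1445,.076)
S=snapshot("side");T=snapshot("top")
f=lambda s,u,v,w:cv2.resize(s["image"][v-w:v+w,u-w:u+w,::-1],(400,400),interpolation=cv2.INTER_CUBIC)
cv2.imwrite("pics/c8.png",np.hstack([f(S,233,225,45),f(T,196,218,20)]))
E
```

```text
time: 14.65
eef_pos: [0.4771, 0.1015, 0.2151]
orientation: [0.693, -0.693, 0.14, -0.14]
force: [-0.0, 0.2, -0.4]
opening: 0.422
time: 16.05
eef_pos: [0.5047, -0.1445, 0.1616]
orientation: [-0.693, 0.693, -0.139, 0.141]
force: [-0.8, -0.7, -0.6]
opening: 1.003
t 16.05 pos [ 0.5047 -0.1445  0.1616] F [-0.76 -0.68 -0.62] T [-0.12  0.08 -0.03] open 0.0873 q [-0.492  0.593  1.798 -0.     0.747 -0.093]
toolaxes xyz cols
 [[ 9.216e-01  2.900e-03  3.881e-01]
 [-3.881e-01 -1.600e-03  9.216e-01]
 [ 3.200e-03 -1.000e+00 -3.000e-04]]
tool shift [-0.0018  0.0856 -0.0007]
tilt fix: y should be -z; rotvec tool deg [ 0.02 -0.    0.19]
```

View pics/c8.png

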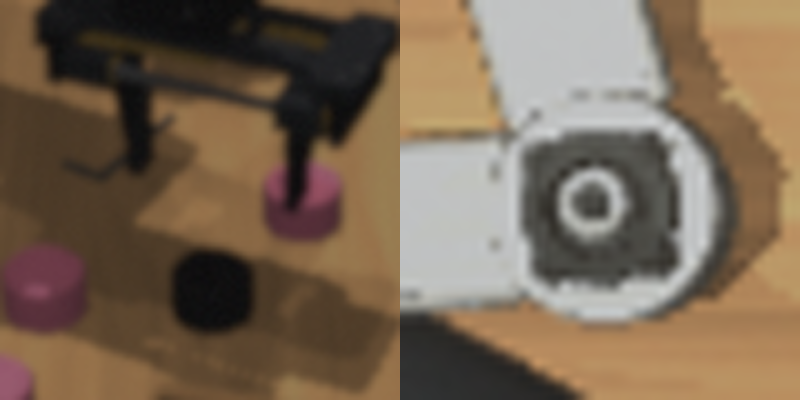

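The pin head is seen concentric in the collar at crop (592,202). The fingers straddle the black cap at side crop (212,290), so I can descend.

```bash
python3 -m creep '[[-0.0018,0.02,-0.0005,0,0,0],[0,0.025,0,0,0,0],[0,0.02,0,0,0,0],[0,0.012,0,0,0,0],[0,0.0085,0,0,0,0],[0,0,0,0,0,0],[0,0,0,0,0,0]]'; python3 -m creep '[[0,0,0,0,0,0],[0,0,0,0,0,0],[0,0,0,0,0,0],[0,0,0,0,0,0],[0,0,0,0,0,0],[0,0,0,0,0,0]]' 0 4; python3 -c "
from h import *
st()"
```

```text
time: 16.85
eef_pos: [0.5022, -0.144, 0.0752]
orientation: [-0.693, 0.693, -0.14, 0.14]
force: [-0.8, -0.8, -0.1]
opening: 0.999
time: 17.45
eef_pos: [0.5018, -0.1438, 0.0746]
orientation: [-0.693, 0.693, -0.14, 0.14]
force: [-0.0, 0.1, 1.3]
opening: 0.577
t 17.45 pos [ 0.5018 -0.1438  0.0746] F [-0.02  0.09  1.28] T [-0.06  0.11  0.01] open 0.0502 q [-0.493  0.752  1.837 -0.     0.552 -0.095]
toolaxes xyz cols
 [[ 9.215e-01  1.000e-04  3.883e-01]
 [-3.883e-01 -1.000e-04  9.215e-01]
 [ 2.000e-04 -1.000e+00 -0.000e+00]]
```

```bash
python3 -m creep '[[0,0,0,0,0,0],[0,0,0,0,0,0],[0,0,0,0,0,0],[0,0,0,0,0,0]]' 0.087 10;  python3 -m creep '[[0,0,0,0,-8,0],[0,0,0,0,-8,0],[0,0,0,0,-8,0],[0,0,0,0,-8,0],[0,0,0,0,-8,0],[0,0,0,0,-8,0],[0,0,0,0,-8,0],[0,0,0,0,-8,0],[0,0,0,0,-8,0],[0,0,0,0,-8,0],[0,0,0,0,-8,0],[0,0,0,0,-2,0],[0,0,0,0,0,0],[0,0,0,0,0,0]]'; python3 -m creep '[[0,0,0,0,0,0],[0,0,0,0,0,0],[0,0,0,0,0,0],[0,0,0,0,0,0],[0,0,0,0,0,0],[0,0,0,0,0,0],[0,0,0,0,0,0]]' 0 40;python3 -c "
from h import *
st()"
```

```text
time: 17.85
eef_pos: [0.5018, -0.1438, 0.0745]
orientation: [0.693, -0.693, 0.14, -0.14]
force: [-0.2, 0.6, -0.6]
opening: 0.857
time: 19.25
eef_pos: [0.5018, -0.1438, 0.0746]
orientation: [0.589, -0.589, -0.391, 0.391]
force: [0.2, 0.4, 1.3]
opening: 1.007
time: 19.95
eef_pos: [0.5018, -0.1438, 0.0746]
orientation: [-0.589, 0.589, 0.391, -0.391]
force: [0.9, 1.2, -0.4]
opening: 0.573
t 19.95 pos [ 0.5018 -0.1438  0.0746] F [ 0.93  1.22 -0.42] T [ 0.01 -0.01  0.04] open 0.0499 q [-0.493  0.752  1.837 -0.     0.552 -1.665]
toolaxes xyz cols
 [[ 3.884e-01  0.000e+00 -9.215e-01]
 [ 9.215e-01 -0.000e+00  3.884e-01]
 [-0.000e+00 -1.000e+00 -1.000e-04]]
```

```bash
python3 -m creep '[[0,-0.01,0,0,0,0],[0,-0.025,0,0,0,0],[0,-0.035,0,0,0,0],[0,-0.04,0,0,0,0],[0,-0.04,0,0,0,0],[0,-0.025,0,0,0,0],[0.02,0,0.011,0,0,0],[0.03,0,0.0164,0,0,0],[0.036,0,0.0197,0,0,0],[0.036,0,0.0197,0,0,0],[0.036,0,0.0197,0,0,0],[0.036,0,0.0197,0,0,0],[0.022,0,0.012,0,0,0],[0,0,0,0,0,0],[0,0,0,0,0,0],[0,0,0,0,0,0],[0,0,0,0,0,0]]' - 50;python3 - <<'E'
from h import *
go(.4768,.1016,.205)
S=snapshot("side")
f=lambda s,u,v,w:cv2.resize(s["image"][v-w:v+w,u-w:u+w,::-1],(480,480),interpolation=cv2.INTER_CUBIC)
cv2.imwrite("pics/c9.png",f(S,227,145,30))
E
```

```text
time: 21.65
eef_pos: [0.477, 0.1, 0.2497]
orientation: [-0.589, 0.59, 0.391, -0.391]
force: [0.3, -0.6, 0.0]
opening: 0.567
t 21.65 pos [0.477  0.1    0.2497] F [ 0.31 -0.57  0.03] T [0.05 0.01 0.01] open 0.0494 q [-0.023  0.407  1.817 -0.     0.917 -1.193]
toolaxes xyz cols
 [[ 3.900e-01  2.000e-04 -9.208e-01]
 [ 9.208e-01 -3.000e-04  3.900e-01]
 [-2.000e-04 -1.000e+00 -3.000e-04]]
tool shift [0.0014 0.0447 0.0009]
tilt fix: y should be -z; rotvec tool deg [ 0.02  0.   -0.01]
```

View pics/c9.png

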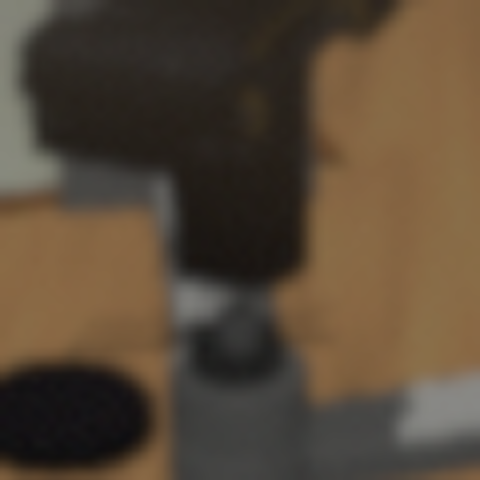

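The cap (crop x 178–303) hangs centred over the link (175–303) and the pin head. I'll descend to just above the nibs.

```bash
python3 -m creep '[[0.0014,0,0.0009,0,0,0],[0,0.008,0,0,0,0],[0,0.01,0,0,0,0],[0,0.008,0,0,0,0],[0,0.003,0,0,0,0],[0,0,0,0,0,0],[0,0,0,0,0,0]]';python3 -m creep '[[0,0.001,0,0,0,0],[0,0.001,0,0,0,0],[0,0.001,0,0,0,0],[0,0,0,0,0,0]]';python3 -c "
from h import *
go(.4768,.1016,.205)"
```

```text
time: 22.4
eef_pos: [0.4765, 0.1028, 0.2204]
orientation: [0.589, -0.589, -0.391, 0.391]
force: [-0.4, -0.1, -0.3]
opening: 0.572
time: 22.8
eef_pos: [0.4764, 0.1028, 0.2176]
orientation: [0.589, -0.589, -0.391, 0.391]
force: [0.1, 0.2, -0.5]
opening: 0.572
t 22.8 pos [0.4764 0.1028 0.2176] F [ 0.06  0.21 -0.46] T [-0.03  0.02  0.  ] open 0.0497 q [-0.017  0.46   1.847 -0.     0.834 -1.189]
toolaxes xyz cols
 [[ 0.3883 -0.     -0.9216]
 [ 0.9216 -0.      0.3883]
 [-0.     -1.      0.    ]]
tool shift [-0.0009  0.0126 -0.0008]
tilt fix: y should be -z; rotvec tool deg [-0.  0. -0.]
```

```bash
python3 -m creep '[[-0.0009,0,-0.0008,0,0,0],[0,0,0,0,0,0]]' - 60;for i in 1; do python3 -m creep '[[0,0.001,0,0,0,0],[0,0.001,0,0,0,0],[0,0,0,0,0,0]]';done; python3 -m creep '[[0,0.001,0,0,0,0],[0,0.001,0,0,0,0],[0,0,0,0,0,0]]'; python3 -c "
from h import *
st()"
```

```text
time: 23.0
eef_pos: [0.477, 0.1015, 0.2177]
orientation: [-0.589, 0.589, 0.391, -0.391]
force: [0.0, -0.1, -0.4]
opening: 0.568
time: 23.3
eef_pos: [0.4771, 0.1016, 0.2161]
orientation: [-0.589, 0.589, 0.391, -0.391]
force: [-1.2, -0.1, 4.4]
opening: 0.566
time: 23.6
eef_pos: [0.4772, 0.1016, 0.2151]
orientation: [-0.589, 0.589, 0.391, -0.391]
force: [-2.1, 0.9, 12.5]
opening: 0.569
t 23.6 pos [0.4772 0.1016 0.2151] F [-2.07  0.89 12.54] T [0.08 0.63 0.03] open 0.0495 q [-0.02   0.465  1.849 -0.     0.827 -1.192]
toolaxes xyz cols
 [[ 3.883e-01  1.200e-03 -9.216e-01]
 [ 9.216e-01 -1.000e-04  3.883e-01]
 [ 4.000e-04 -1.000e+00 -1.100e-03]]
```

```bash
python3 -m creep '[[-0.0004,0,0.0009,0,0,0],[0,0,0,0,0,0]]'; python3 -m creep '[[0,0.001,0,0,0,0],[0,0,0,0,0,0]]';python3 -c "
from h import *
st()"
```

```text
time: 23.8
eef_pos: [0.4757, 0.1018, 0.2146]
orientation: [0.589, -0.589, -0.391, 0.391]
force: [-1.7, -0.1, 8.2]
opening: 0.569
time: 24.0
eef_pos: [0.4757, 0.1018, 0.2137]
orientation: [0.589, -0.589, -0.391, 0.391]
force: [-2.0, 0.6, 8.0]
opening: 0.567
t 24.0 pos [0.4757 0.1018 0.2137] F [-1.95  0.59  7.98] T [ 0.16  0.45 -0.01] open 0.0493 q [-0.019  0.466  1.853  0.     0.822 -1.192]
toolaxes xyz cols
 [[ 3.884e-01  2.000e-04 -9.215e-01]
 [ 9.215e-01  4.000e-04  3.884e-01]
 [ 4.000e-04 -1.000e+00 -0.000e+00]]
```

The push fell after the shift, so the cap is better centred. I'll go on down.

```bash
python3 -m creep '[[0,0.001,0,0,0,0],[0,0,0,0,0,0]]'; python3 -m creep '[[0,0.001,0,0,0,0],[0,0,0,0,0,0]]';python3 -m creep '[[0,0.001,0,0,0,0],[0,0,0,0,0,0]]';python3 -c "
from h import *
st()"
```

```text
time: 24.2
eef_pos: [0.4755, 0.1019, 0.2126]
orientation: [0.589, -0.589, -0.391, 0.391]
force: [-2.7, 0.8, 7.7]
opening: 0.564
time: 24.4
eef_pos: [0.4752, 0.1019, 0.2108]
orientation: [0.59, -0.589, -0.391, 0.391]
force: [-1.9, 2.6, 0.4]
opening: 0.567
time: 24.6
eef_pos: [0.475, 0.1018, 0.2085]
orientation: [0.59, -0.589, -0.39, 0.392]
force: [-0.2, 1.6, -9.1]
opening: 0.567
t 24.6 pos [0.475  0.1018 0.2085] F [-0.23  1.59 -9.14] T [0.37 0.02 0.02] open 0.0493 q [-2.000e-02  4.750e-01  1.858e+00  1.000e-03  8.110e-01 -1.192e+00]
toolaxes xyz cols
 [[ 3.884e-01 -2.200e-03 -9.215e-01]
 [ 9.215e-01  4.000e-04  3.884e-01]
 [-5.000e-04 -1.000e+00  2.200e-03]]
```

Clicked: the nibs now pull down with about 9 N. I'll keep going until the rim lands.

```bash
python3 -m creep '[[0,0.001,0,0,0,0],[0,0.001,0,0,0,0],[0,0,0,0,0,0]]'; python3 -m creep '[[0,0.001,0,0,0,0],[0,0.001,0,0,0,0],[0,0,0,0,0,0]]';python3 -m creep '[[0,0.001,0,0,0,0],[0,0,0,0,0,0]]';python3 -c "
from h import *
st()"
```

```text
time: 24.9
eef_pos: [0.4752, 0.1017, 0.2069]
orientation: [0.59, -0.589, -0.39, 0.392]
force: [-2.2, 2.3, -7.2]
opening: 0.566
time: 25.2
eef_pos: [0.4758, 0.1015, 0.2057]
orientation: [-0.589, 0.589, 0.391, -0.391]
force: [-2.4, 0.5, -1.4]
opening: 0.566
time: 25.4
eef_pos: [0.4759, 0.1016, 0.2048]
orientation: [-0.589, 0.589, 0.391, -0.391]
force: [-2.2, 1.1, 1.1]
opening: 0.57
t 25.4 pos [0.4759 0.1016 0.2048] F [-2.21  1.15  1.14] T [ 0.17  0.47 -0.04] open 0.0496 q [-0.02   0.481  1.86  -0.     0.8   -1.192]
toolaxes xyz cols
 [[ 3.883e-01  2.000e-04 -9.215e-01]
 [ 9.215e-01 -0.000e+00  3.883e-01]
 [ 1.000e-04 -1.000e+00 -2.000e-04]]
```

```bash
python3 -m creep '[[0,0.001,0,0,0,0],[0,0,0,0,0,0]]';python3 -m creep '[[0,0.0007,0,0,0,0],[0,0,0,0,0,0]]';python3 -c "
from h import *
st()"
```

```text
time: 25.6
eef_pos: [0.4758, 0.1016, 0.2045]
orientation: [-0.589, 0.589, 0.391, -0.391]
force: [-3.5, 2.3, 7.2]
opening: 0.568
time: 25.8
eef_pos: [0.4758, 0.1017, 0.2045]
orientation: [-0.589, 0.589, 0.391, -0.391]
force: [-5.6, 1.1, 12.0]
opening: 0.566
t 25.8 pos [0.4758 0.1017 0.2045] F [-5.62  1.12 11.99] T [0.11 0.92 0.02] open 0.0493 q [-0.02   0.482  1.861 -0.     0.798 -1.192]
toolaxes xyz cols
 [[ 3.881e-01  8.000e-04 -9.216e-01]
 [ 9.216e-01 -2.000e-04  3.881e-01]
 [ 2.000e-04 -1.000e+00 -8.000e-04]]
```

```bash
python3 -m creep '[[0,0,0,0,0,0],[0,0,0,0,0,0],[0,0,0,0,0,0],[0,0,0,0,0,0],[0,0,0,0,0,0]]';python3 - <<'E'
from h import *
st()
S=snapshot("side");T=snapshot("top")
cv2.imwrite("pics/d1.png",cv2.resize(S["image"][110:190,187:267,::-1],(560,560),interpolation=cv2.INTER_CUBIC))
cv2.imwrite("pics/d2.png",T["image"][:,:,::-1])
E
```

```text
time: 26.3
eef_pos: [0.4759, 0.1017, 0.2045]
orientation: [-0.589, 0.589, 0.391, -0.391]
force: [-5.0, 0.8, 11.7]
opening: 0.568
t 26.3 pos [0.4759 0.1017 0.2045] F [-5.    0.79 11.73] T [ 0.17  0.92 -0.02] open 0.0495 q [-0.02   0.482  1.861 -0.     0.798 -1.192]
toolaxes xyz cols
 [[ 3.881e-01  1.000e-03 -9.216e-01]
 [ 9.216e-01 -2.000e-04  3.881e-01]
 [ 2.000e-04 -1.000e+00 -1.000e-03]]
```

View pics/d1.png

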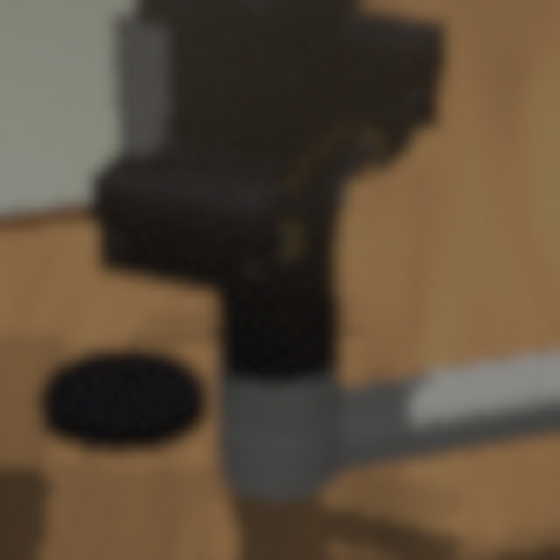

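View pics/d2.png

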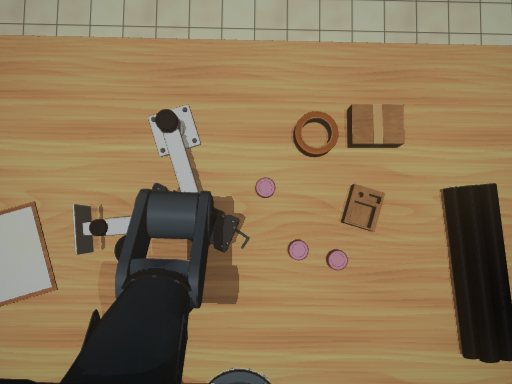

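The side crop shows the cap sitting square on the link, with no gap along its front rim (row ~375, x 230–330). In the top view the tape roll, carton and hex key are where they were; the desk cover is partly hidden by the arm but unmoved in the side view. The vertical push holds steady at 11.7 N, so I hand in.

```bash
python3 -c "
from h import *
print(env.close_job());st()"
```

```text
the job is handed in; nothing more can be done
None
the job is handed in; nothing more can be done
```

I put the pin through both links and pressed the cap on past the click. I handed the job in at about 26 s of the 67 s allowed, still gripping the cap and pushing it down. No verdict came back.

- **Pin:** the head landed on the seat at TCP z 0.215 m, where I expected it, and I pressed it there with about 22 N. A light second grip at 90° met almost no side force, and the top view showed the head centred in the collar.
- **Cap:** I gripped it twice at 90° to centre it. The push reached 12.5 N too early, so I shifted it about 1 mm towards the robot. It then dropped to about 8 N and the cap went on.
- **Click and landing:** the nibs pulled down with up to about 9 N. The rim landed at TCP z 0.2045 m, against 0.2046 m expected.
- **Last checks:** the vertical push held steady at 11.7 N, with the tool upright to about 0.001 rad. The side view shows no gap at the front rim; I couldn't see the far side.
- **Bystanders:** none appeared to have moved. The desk cover was partly hidden in the last top view, so I checked it in the side view only.
- **Disagreements:** about 5 N of side force towards the robot remained at the end. The two cameras differed by about 1 pixel (a few mm) on where the elbow is, so I placed the parts by contact and force.

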